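# Lock the loaded shear cell with the slot key

## Task

Take the yellow-handled slot key from its wooden stand and use it to turn the lock screw of the loaded shear cell (the one with the brass cap and the red collar round its screw) clockwise, all the way to its stop. Then put the key back upright in its stand. Leave the other cell's lock screw (blue collar) as it is.

Things in the scene. Friction and masses are not known exactly. Their poses are not given: they have to be found in the camera images.
- key: Loose upright key, 180 g, 120 mm tall. Origin: centre of the blade's lower edge; z up to the handle. Steel blade 28 mm wide (x), 5 thick (y), z 0-24 mm, alike after a half turn; shaft 13 mm; dark disc, 64 mm across, z 56-62, by which it hangs on the stand; flat yellow handle 36 mm wide (x), 16 thick (y), z 70-120: grip across its thickness, from above.
- stand_hole (a point): Centre of the square 44 mm through-hole in the top face (65 mm above the table) of a fixed pale wooden block, 110 x 110 x 65 mm; z up. The key hangs in it at any yaw, its disc lying on the top face, the blade's lower edge 56 mm below this point.
- lock_slot (a point): On the vertical axis of the loaded cell's slotted screw head (46 mm across, red collar), at the slot's floor, 37.5 mm above the table; z up, x along the slot, turning with it. Slot open-ended, 12 mm wide, 14 deep, its top 5 mm sloped to a mouth 22 wide. Cell fixed, grey base 134 x 84 x 30 mm; its steel pot with brass cap, 64 mm from the screw towards the robot, is 74 mm high.
- lock_screw (a joint): Turn of that lock screw: grows clockwise seen from above, starts between 0 and 0.2 rad, solid stop at 1.15 rad (fully locked). Needs about 0.06 N m and stays where it is left; the blade has about 0.25 rad of play each way in the slot.
- spare_screw (a joint): Turn of the like lock screw of the other, empty shear cell (open steel pot, no brass cap, blue collar), to be left alone; starts between 0 and 0.2 rad, clockwise positive.
There are look-alikes about, which are no part of the job. Leave any green look-alike of the part that bears lock_slot alone.

How it is judged:
On the way, in this order (a step that is already met when the one before it is completed fails the run):
1. the key's blade is down in the slot of the loaded cell's lock screw, before it is turned (horizontal distance between key and lock_slot below 0.014 m and z of key in the frame of lock_slot below 0.009 m and angle between key's own z axis and vertical below 0.2 rad and value of joint lock_screw below 0.6 rad), for 0.1 s.
2. the lock screw is turned to its stop while the key's blade is in its slot (horizontal distance between key and lock_slot below 0.016 m and z of key in the frame of lock_slot below 0.012 m and value of joint lock_screw above 0.97 rad), for 0.1 s.
At the end, for the whole second after the job is handed in: The loaded cell's lock screw is within about 10 degrees (0.18 rad) of its clockwise stop; the key hangs at rest in the stand's hole, within 15 mm of its centre, blade's lower edge at least 45 mm below the top face, within 10 degrees of upright; the other screw still reads under 0.4 rad (value of joint lock_screw above 0.97 rad and horizontal distance between key and stand_hole below 0.015 m and z of key in the frame of stand_hole below -0.045 m and angle between key's own z axis and vertical below 0.17 rad and linear speed of key below 0.02 m/s and value of joint spare_screw below 0.4 rad); the robot touches nothing.
It fails at once if the other cell's lock screw is turned (value of joint spare_screw above 0.4 rad).
It also fails if it takes over 54 s, if anything falls off the work surface, if the arm or the gripper's body presses on something with over 40 N, if the wrist force passes 120 N, or if a joint passes its speed limit or range.

## Robot

A 6-joint arm with a two-finger parallel gripper is mounted at the origin on the work surface. World frame = base frame: x ahead of the robot, y to its left, z up, the work surface at z = 0. Lengths are in m, angles in rad, forces in N, time in s.
With the tool pointing down it reaches from about 0.225 to 0.875 m from the base axis. Payload 3.4 kg.
Tool frame: the origin (TCP) lies between the finger pads; the fingertips stand 19 mm ahead of it and the grasp point (between the pads) is the TCP (manip.tip_reach is the distance from the TCP to the fingertips, in m); z points along the fingers, x is the direction in which the jaws open and shut, and the axes are right-handed (so a half turn about z gives the same grasp; the last joint's range is limited). The gripper opens to 85 mm and grips with 20 to 120 N. Pads are 22 mm wide; open, the fingers measure 114 mm over their backs; the gripper's body (76 mm by 85 mm) begins 54 mm behind the grasp point. The pads swing forward as they close: fully open they stand 13 mm farther back than shut.
Start: joints at [1.043, 0.276, 1.505, -0, 1.361, -0.121], TCP at [0.228, 0.528, 0.25] pointing down, gripper open.
Joint ranges: [-2.89, 2.89], [-0.75, 2.08], [0.22, 2.7], [-1.18, 4.32], [0.11, 2.71], [-2.7, 2.7]. Speed limits (rad/s): [2.57, 2.57, 3.14, 3.14, 3.14, 3.14].

## Interface

Orientations are given as a unit quaternion [w, x, y, z].
In Python, from rig import manip gives the robot as it stands.
- The arm moves only by the tool send_rows, never from a script. Its arguments are lists of equal length, an entry for each row: "delta_pos": the shift along the tool's x, y, z normalised to -1 to 1, where 1 is 40 cm, a list of three; "angular": the turn, a rotation vector about the tool's x, y, z normalised to -1 to 1, where 1 is 0.08 rad, a list of three. A call has 1 to 5 rows; each row shifts and turns the commanded pose from where the row before left it, along the tool's axes as they then stand; what a row does not reach is not made up. A row lasts 1/12 s, in which the tool goes at most 41.7 mm and 7.16 degrees, less where a joint would pass 70% of its speed; a pose out of reach is approached as far as the arm can. A call with a number of a shift or a turn outside -1 to 1 is refused whole. A call with a gripper value outside its range is refused whole. "hand" is the finger opening in mm, from 0 to 85.4, set as the call begins (left out, the last holds). The fingers move at their own pace and stop on an object; "squeeze" is the grip in N (left out, the last holds). Time passes only in rows, so rows that do not move let the fingers close. It gives the time, the measured TCP pose, the force and the opening at its end, in the units of the state.
- manip.get_state(): the state, without advancing time (a new reading comes with each control period).
- manip.get_image(name): name is "scene" or "top" or "wrist"; returns the picture (384x512x3 uint8, blue, green, red); there is no depth.
- manip.calibration(name): a dict with "fx", "fy", "cx", "cy" (pixels), "k1" (the pictures are not rectified: a ray, as slopes to the right and down, at radius r is drawn at 1 + k1 r^2 times it, then the intrinsics apply), "camera_from_world" (4x4, takes a point from world to camera coordinates). Camera axes: x right, y up, looking along -z (the intrinsics and any distortion apply to the point x, -y, -z); pixel columns grow to the right and rows downward; lengths in m; the calibration is good to about 2 mm. A picture is of the moment at which its call begins: read the wrist's pose just before it. calibration takes no time and is no camera call; for the wrist camera it gives the pose at the moment of the call.
- manip.sign_off(): hands the job in, once; it reports no verdict.
The state is a dict: "clock": time; "qpos": joint angles; "qd": joint speeds; "effort": joint torques, N m; "position": TCP position; "ee_rot": TCP orientation; "contact_force": force on the tool from outside, world axes, zero at the start; "moment": the same for the moment, N m; "width": finger opening in m.
Only numpy, scipy, OpenCV 4.12 (cv2) and the standard library are available. Lean on these libraries where they do the work, as an engineer would, in place of code of your own. Each camera call takes 0.05 s, during which the arm holds its last target.

## Working session

There is one attempt and no reset: what is moved stays moved. The work goes in short steps, Python scripts to look and compute and a tool call to move; the robot and the scene stay as the last step left them, time stands still between calls to the robot, and variables do not carry over. Pictures are saved under pics/ and viewed, and the job is handed in when it is done.

Besides the shell and the picture viewer there is one more tool, called after "Call:" as a command line: name --argument value ..., lists and objects as JSON in quotes. send_rows: Moves the arm, as the interface text tells. Scaled input: -1 to 1 covers 40 cm each way for a shift and 0.08 rad each way for a turn. Its arguments: {"type":"object","properties":{"delta_pos":{"type":"array","items":{"type":"array","items":{"type":"number"}}},"angular":{"type":"array","items":{"type":"array","items":{"type":"number"}}},"hand":{"type":"number"},"squeeze":{"type":"number"}},"required":["delta_pos","angular"]}

```bash
ls; mkdir -p pics
python3 - <<'E'
from rig import manip
import cv2
print(manip.get_state())
for n in ["scene","top","wrist"]:
    c=manip.calibration(n); print(n,c)
    cv2.imwrite(f"pics/{n}0.png",manip.get_image(n))
E
```

```text
pics
{'clock': 0.0, 'qpos': array([ 1.04302891e+00,  2.76607046e-01,  1.50611695e+00, -3.62864832e-06,
        1.36067781e+00, -1.20984678e-01]), 'qd': array([-0.00031801, -0.00024937,  0.0005418 , -0.00106915,  0.00058765,
       -0.00045511]), 'effort': array([-2.66016374e-03, -4.16779947e+01, -2.45806825e+01, -6.34213320e-04,
        1.09330821e-02, -1.53623051e-05]), 'position': array([0.2272584 , 0.52766456, 0.24943924]), 'ee_rot': array([ 4.04001929e-04,  8.35360645e-01,  5.49701532e-01, -8.09347480e-04]), 'contact_force': array([-0.06526977,  0.00186648,  0.30589778]), 'moment': array([-0.02566179,  0.01020226,  0.05067155]), 'width': 0.08533682110758631}
scene {'fx': 366.2636163989615, 'fy': 366.2636163989615, 'cx': 252.64321528795608, 'cy': 184.27860694377665, 'k1': -0.10473390500310095, 'camera_from_world': array([[ 0.65039533,  0.75949574, -0.01233413, -0.32822385],
       [-0.62679294,  0.5457861 ,  0.55610084,  0.31179532],
       [ 0.42908802, -0.35395445,  0.8310233 , -1.3470432 ],
       [ 0.        ,  0.        ,  0.        ,  1.        ]])}
top {'fx': 451.8226111933
[... 177 characters left out ...]
069535e-03,
        -3.39561278e-02],
       [ 9.77563338e-01, -1.17992613e-02,  2.10310956e-01,
        -5.68606862e-01],
       [-2.10329116e-01, -3.05828919e-04,  9.77630589e-01,
        -1.21546395e+00],
       [ 0.00000000e+00,  0.00000000e+00,  0.00000000e+00,
         1.00000000e+00]])}
wrist {'fx': 270.14243324453764, 'fy': 270.14243324453764, 'cx': 256.8006495600705, 'cy': 190.90680913194353, 'k1': -0.052397471677738075, 'camera_from_world': array([[ 0.39680002,  0.91790428, -0.00121583, -0.57416231],
       [-0.87235859,  0.37669839, -0.31159077,  0.03947885],
       [-0.2855525 ,  0.12469986,  0.95021561, -0.38113793],
       [ 0.        ,  0.        ,  0.        ,  1.        ]])}
```

View pics/scene0.png

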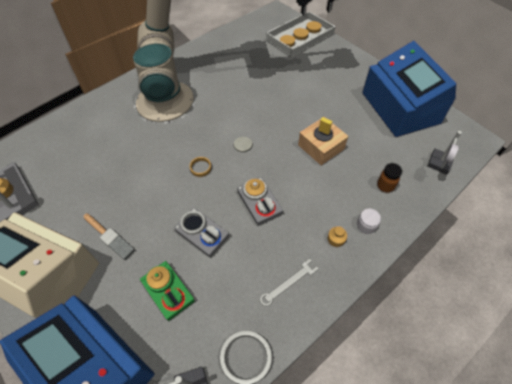

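View pics/top0.png

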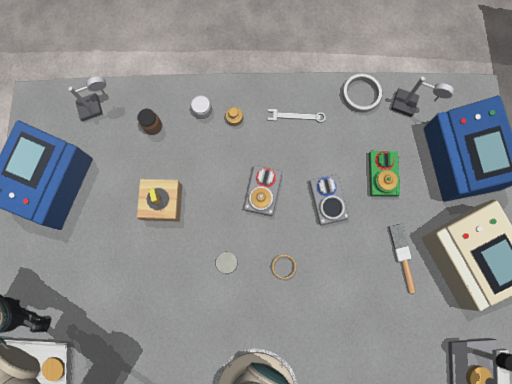

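View pics/wrist0.png

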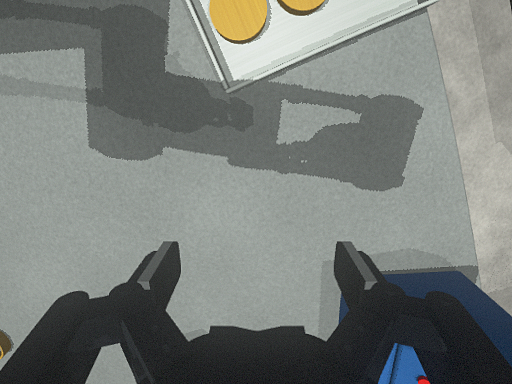

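```bash
cat > h.py <<'E'
from rig import manip
import numpy as np, cv2
from scipy.spatial.transform import Rotation as R
def und(c,u,v):
    xd,yd=(u-c['cx'])/c['fx'],(v-c['cy'])/c['fy']
    x,y=xd,yd
    for _ in range(30):
        s=1+c['k1']*(x*x+y*y); x,y=xd/s,yd/s
    return x,y
def p2w(c,u,v,z):
    T=c['camera_from_world'];Rm=T[:3,:3];o=-Rm.T@T[:3,3]
    x,y=und(c,u,v); d=Rm.T@np.array([x,-y,-1.])
    return o+d*(z-o[2])/d[2]
def w2p(c,p):
    q=c['camera_from_world']@np.append(p,1); x,y=q[0]/-q[2],-q[1]/-q[2]
    s=1+c['k1']*(x*x+y*y); return np.array([c['cx']+c['fx']*x*s,c['cy']+c['fy']*y*s])
def tool():
    s=manip.get_state(); w,x,y,z=s['ee_rot']; return s['position'],R.from_quat([x,y,z,w]),s
def plan(target,yaw=None):
    # target TCP, tool x-axis yaw in world, pointing down
    p,r,s=tool()
    d=r.inv().apply(np.array(target)-p)
    print('delta tool m',d.round(4),' units',(d/0.4).round(4))
    if yaw is not None:
        ys=yaw
        Rt=np.column_stack([[np.cos(ys),np.sin(ys),0],[np.sin(ys),-np.cos(ys),0],[0,0,-1]])
        rv=(r.inv()*R.from_matrix(Rt)).as_rotvec(); print('rotvec',rv.round(4),'units',(rv/0.08).round(3))
def crop(name,out,x0,y0,x1,y1,k,img=None):
    im=manip.get_image(name) if img is None else img
    cv2.imwrite(out,cv2.resize(im[y0:y1,x0:x1],None,fx=k,fy=k,interpolation=cv2.INTER_CUBIC))
E
python3 - <<'E'
from h import *
i=cv2.imread('pics/top0.png'); crop('','pics/t_a.png',130,170,190,230,10,i); crop('','pics/t_b.png',235,155,295,225,8,i)
i=cv2.imread('pics/scene0.png'); crop('','pics/s_a.png',290,110,360,170,8,i); crop('','pics/s_b.png',230,170,300,230,8,i)
c=manip.calibration('top')
print(p2w(c,160,187,.065),p2w(c,265,177,.05))
p,r,s=tool(); print(r.as_matrix())
E
```

```text
[0.56835645 0.26635943 0.065     ] [ 0.59722186 -0.03186684  0.05      ]
[[ 3.95638913e-01  9.18405868e-01 -7.15809897e-04]
 [ 9.18405083e-01 -3.95639521e-01 -1.21368928e-03]
 [-1.39786204e-03 -1.77220742e-04 -9.99999007e-01]]
```

View pics/t_a.png

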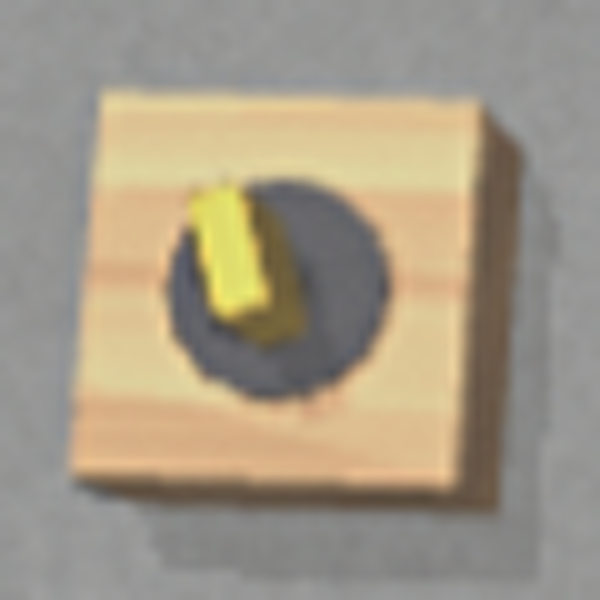

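View pics/t_b.png

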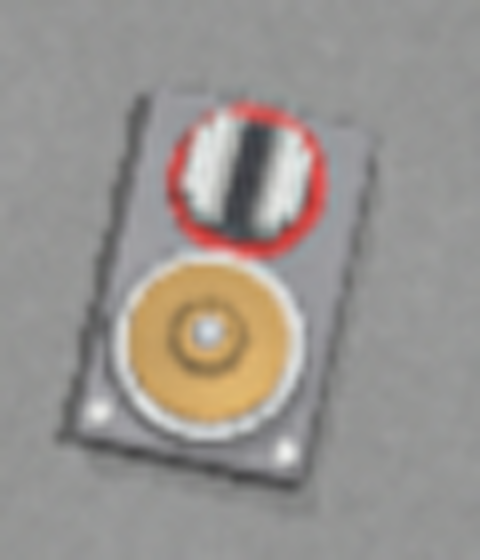

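View pics/s_a.png

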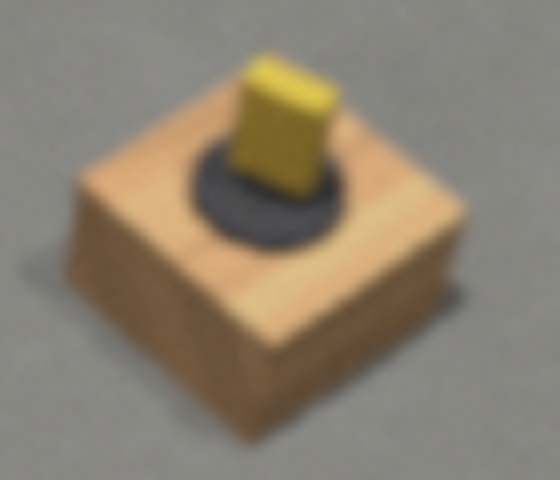

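View pics/s_b.png

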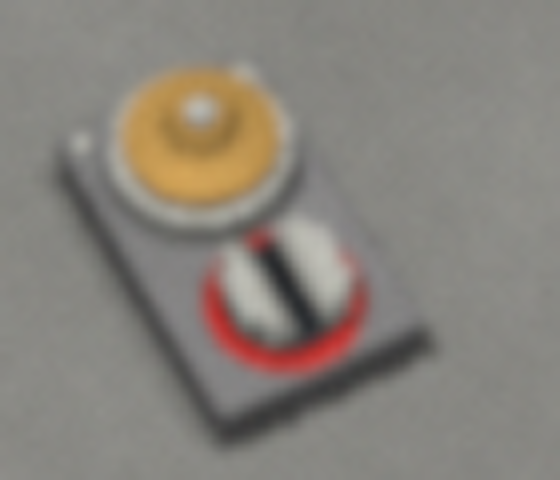

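Run:
```python
from h import *
c=manip.calibration('top')
def a(P,z): return p2w(c,(P[0]+.5)/10-.5+130,(P[1]+.5)/10-.5+170,z)
def b(P,z): return p2w(c,(P[0]+.5)/8-.5+235,(P[1]+.5)/8-.5+155,z)
H=[a(P,.129) for P in [(190,195),(240,185),(270,300),(220,320)]]
print('handle c',np.mean(H,0)); m1=(H[0]+H[1])/2;m2=(H[2]+H[3])/2;print('len',np.linalg.norm(m1-m2),'yaw long',np.degrees(np.arctan2(*(m1-m2)[1::-1])))
print('disc',a((277,290),.071)); 
B=[a(P,.065) for P in [(103,92),(482,100),(460,490),(72,475)]];print('block',np.mean(B,0),[np.linalg.norm(B[i]-B[i-1]).round(4) for i in range(4)], np.degrees(np.arctan2(*(B[1]-B[0])[1::-1])))
s1=b((256,125),.0375);s2=b((239,240),.0375);print('slot',s1,s2,np.degrees(np.arctan2(*(s1-s2)[1::-1])))
print('collar c z.04',b((249,180),.04),b((249,180),.0515)); cap=b((207,340),.074);print('cap',cap, b((209,331),.085))
i=(b((150,92),.03)+b((375,135),.03)+b((300,487),.03)+b((62,437),.03))/4; print('base c',i, np.degrees(np.arctan2(*(b((150,92),.03)-b((62,437),.03))[1::-1])),np.degrees(np.arctan2(*(b((375,135),.03)-b((300,487),.03))[1::-1])))
c=manip.calibration('scene')
def a(P,z): return p2w(c,(P[0]+.5)/8-.5+290,(P[1]+.5)/8-.5+110,z)
def b(P,z): return p2w(c,(P[0]+.5)/8-.5+230,(P[1]+.5)/8-.5+170,z)
print('scene: disc',a((268,193),.071)); print('handle top',a((292,84),.129), 'yaw',a((262,58),.129),a((335,103),.129))
B=[a(P,.065) for P in [(80,178),(270,350),(467,210),(265,60)]];print(np.mean(B,0))
print('collar',b((286,295),.04)); s1=b((265,245),.0375);s2=b((318,335),.0375);print('slot',np.degrees(np.arctan2(*(s2-s1)[1::-1])),(s1+s2)/2)
```

```text
handle c [0.53407655 0.2701306  0.129     ]
len 0.034308364678597804 yaw long 16.223397259030424
disc [0.53394826 0.2714715  0.071     ]
block [0.53576382 0.27270369 0.065     ] [np.float64(0.1105), np.float64(0.1102), np.float64(0.1117), np.float64(0.111)] -91.97616755295974
slot [ 0.62040937 -0.03650578  0.0375    ] [ 0.57783687 -0.02993397  0.0375    ] -8.775341279801099
collar c z.04 [ 0.59937722 -0.03377393  0.04      ] [ 0.59665984 -0.03383979  0.0515    ]
cap [ 0.53442401 -0.01878966  0.074     ] [ 0.53547924 -0.01970216  0.085     ]
base c [ 0.56257304 -0.02355256  0.03      ] -14.169843471296275 -12.679308878606015
scene: disc [0.53722267 0.26660147 0.071     ]
handle top [0.53528484 0.26990742 0.129     ] yaw [0.51842551 0.27124662 0.129     ] [0.55269313 0.27504615 0.129     ]
[0.53606285 0.27052982 0.065     ]
collar [ 0.60255462 -0.03567906  0.04      ]
slot -14.633131080363508 [ 0.60104007 -0.03176765  0.0375    ]
```

```bash
cat >> h.py <<'E'
def rows(target,yaw,n,tilt=True):
    """print n rows linear from the current pose"""
    p,r,s=tool(); y0=np.arctan2(*r.as_matrix()[1::-1,0])
    dy=(yaw-y0+np.pi)%(2*np.pi)-np.pi
    Rt=R.from_matrix(np.column_stack([[np.cos(yaw),np.sin(yaw),0],[np.sin(yaw),-np.cos(yaw),0],[0,0,-1]]))
    rv=(r.inv()*Rt).as_rotvec()
    d=np.array(target)-p; print('pos',p.round(4),'yaw',np.degrees(y0).round(2),'d',d.round(4),'dyaw',np.degrees(dy).round(2),'W',s['width'].round(4),'t',s['clock'])
    P=[];A=(rv/n/.08).round(3).tolist(); rr=r
    for i in range(n):
        P.append((rr.inv().apply(d/n)/.4).round(4).tolist()); rr=rr*R.from_rotvec(np.array(A)*.08)
    print(P);print(A)
E
python3 - <<'E'
from h import *
rows([.5345,.270,.25],np.radians(106),10)
E
```

```text
Traceback (most recent call last):
  File "h.py", line 37, in rows
    d=np.array(target)-p; print('pos',p.round(4),'yaw',np.degrees(y0).round(2),'d',d.round(4),'dyaw',np.degrees(dy).round(2),'W',s['width'].round(4),'t',s['clock'])
                                                                                                                                 ^^^^^^^^^^^^^^^^
AttributeError: 'float' object has no attribute 'round'
```

```bash
sed -i "s/s\['width'\].round(4)/round(s['width'],4)/" h.py
python3 - <<'E'
from h import *
rows([.5345,.270,.25],np.radians(106),10)
E
```

```text
pos [0.2273 0.5278 0.2496] yaw 66.69 d [ 0.3072 -0.2578  0.0004] dyaw 39.31 W 0.0855 t 0.15
[[-0.0288, 0.096, -0.0001], [-0.0353, 0.0938, -0.0001], [-0.0417, 0.0912, -0.0001], [-0.0478, 0.0881, -0.0001], [-0.0538, 0.0846, -0.0001], [-0.0594, 0.0807, -0.0001], [-0.0648, 0.0765, -0.0001], [-0.0699, 0.0718, -0.0001], [-0.0747, 0.0669, -0.0001], [-0.0791, 0.0616, -0.0001]]
[-0.001, 0.002, -0.858]
```

Call:
send_rows --delta_pos '[[-0.029, 0.096, 0], [-0.035, 0.094, 0], [-0.042, 0.091, 0], [-0.048, 0.088, 0], [-0.054, 0.085, 0]]' --angular '[[0, 0, -0.86], [0, 0, -0.86], [0, 0, -0.86], [0, 0, -0.86], [0, 0, -0.86]]' --hand 70

```text
clock: 0.57
position: [0.382, 0.3976, 0.2501]
ee_rot: [-0.0, 0.728, 0.686, -0.0]
contact_force: [0.6, 0.6, -0.0]
width: 0.0701
```

Call:
send_rows --delta_pos '[[-0.059, 0.081, 0], [-0.065, 0.076, 0], [-0.07, 0.072, 0], [-0.075, 0.067, 0], [-0.079, 0.062, 0]]' --angular '[[0, 0, -0.86], [0, 0, -0.86], [0, 0, -0.86], [0, 0, -0.86], [0, 0, -0.86]]'

```text
clock: 0.98
position: [0.5362, 0.2687, 0.25]
ee_rot: [-0.0, 0.6, 0.8, -0.0]
contact_force: [0.5, 0.6, 0.3]
width: 0.0697
```

Call:
send_rows --delta_pos '[[0, 0, 0], [0, 0, 0]]' --angular '[[0, 0, 0], [0, 0, 0]]'

```text
clock: 1.15
position: [0.5366, 0.2685, 0.2495]
ee_rot: [-0.0, 0.603, 0.798, -0.001]
contact_force: [-0.3, 0.3, -0.2]
width: 0.0703
```

Run:
```python
from h import *
rows([.5345,.270,.103],np.radians(106),5)
c=manip.calibration('wrist'); i=manip.get_image('wrist'); cv2.imwrite('pics/w1.png',i); np.save('w1.npy',c)
for p in [[.5345,.27,.129],[.5345,.27,.071]]: print(w2p(c,p))
crop('','pics/w1c.png',170,200,350,335,4,i)
```

```text
pos [0.5366 0.2685 0.2495] yaw 105.86 d [-0.0021  0.0015 -0.1465] dyaw 0.14 W 0.0703 t 1.15
[[0.001, -0.0007, 0.0732], [0.001, -0.0007, 0.0732], [0.001, -0.0007, 0.0732], [0.001, -0.0008, 0.0732], [0.001, -0.0008, 0.0732]]
[-0.003, 0.0, -0.006]
[258.56392334 189.52513288]
[258.25667962 174.1785965 ]
```

View pics/w1.png

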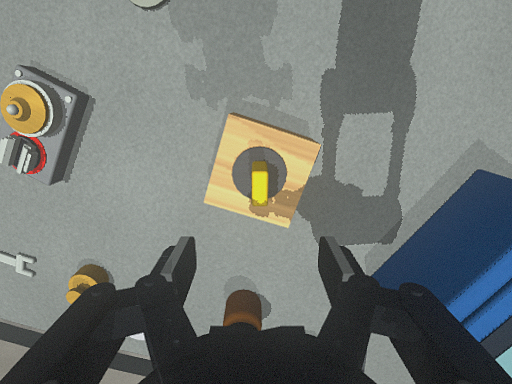

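Run:
```python
from h import *
crop('','pics/w1c.png',195,100,325,240,5,cv2.imread('pics/w1.png'))
crop('','pics/w1d.png',0,50,100,200,5,cv2.imread('pics/w1.png'))
```

```text
(no output)
```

View pics/w1c.png

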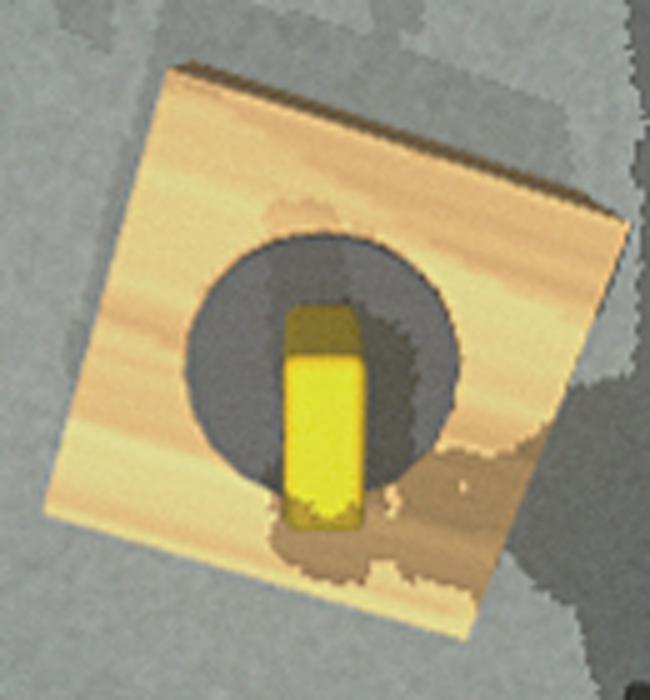

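View pics/w1d.png

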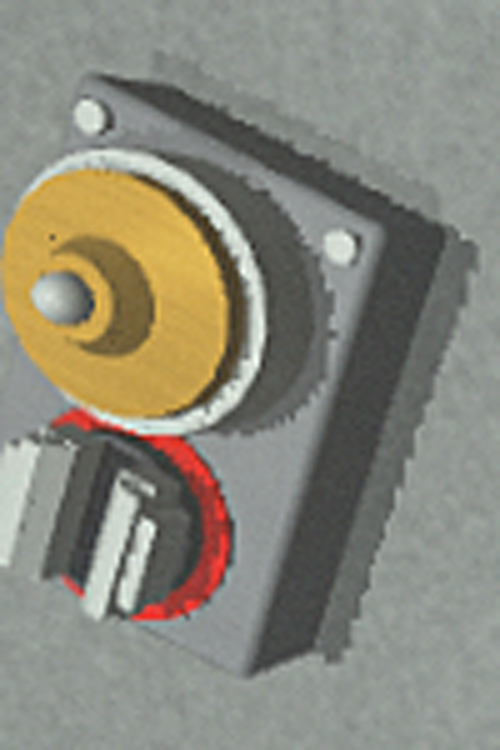

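Run:
```python
from h import *
c=np.load('w1.npy',allow_pickle=True).item()
def a(P,z): return p2w(c,(P[0]+.5)/5-.5+195,(P[1]+.5)/5-.5+100,z)
H=[a(P,.129) for P in [(283,357),(364,355),(363,528),(287,530)]]; print(np.mean(H,0)); m=(H[0]+H[1]-H[2]-H[3]);print(np.degrees(np.arctan2(m[1],m[0])),np.linalg.norm(m)/2)
print(a((323,363),.071)); B=[a(P,.065) for P in [(172,70),(628,222),(468,640),(45,512)]];print(np.mean(B,0))
```

```text
[0.53324678 0.27052072 0.129     ]
-163.5597639434099 0.03449650648914842
[0.53193935 0.27040249 0.071     ]
[0.53526858 0.27271255 0.065     ]
```

Call:
send_rows --delta_pos '[[0.002, -0.002, 0.08], [0.002, -0.002, 0.08], [0.002, -0.001, 0.08], [0.001, -0.001, 0.08], [0, 0, 0.046]]' --angular '[[0, 0, -0.1], [0, 0, 0], [0, 0, 0], [0, 0, 0], [0, 0, 0]]'

```text
clock: 1.62
position: [0.5283, 0.273, 0.1007]
ee_rot: [-0.002, 0.597, 0.802, -0.002]
contact_force: [-1.1, 0.4, -0.9]
width: 0.0702
```

Call:
send_rows --delta_pos '[[0, 0, 0], [0, 0, 0], [0, 0, 0], [0, 0, 0], [0, 0, 0]]' --angular '[[0, 0, 0], [0, 0, 0], [0, 0, 0], [0, 0, 0], [0, 0, 0]]' --hand 0 --squeeze 50

```text
clock: 2.03
position: [0.5333, 0.273, 0.1062]
ee_rot: [0.001, 0.598, 0.802, 0.002]
contact_force: [0.1, 0.2, 3.5]
width: 0.0153
```

Call:
send_rows --delta_pos '[[0, 0, 0], [0, 0, 0], [0, 0, 0], [0, 0, 0]]' --angular '[[0, 0, 0], [0, 0, 0], [0, 0, 0], [0, 0, 0]]'

```text
clock: 2.37
position: [0.5333, 0.2729, 0.1062]
ee_rot: [0.001, 0.598, 0.802, 0.002]
contact_force: [-0.6, 0.6, 6.2]
width: 0.0155
```

Run:
```python
from h import *
rows([.5345,.270,.103],np.radians(106),5)
cv2.imwrite('pics/w2.png',manip.get_image('wrist'))
```

```text
pos [0.5333 0.2729 0.1062] yaw 106.56 d [ 0.0012 -0.0029 -0.0032] dyaw -0.56 W 0.0155 t 2.3667
[[-0.0016, 0.0001, 0.0016], [-0.0016, 0.0001, 0.0016], [-0.0016, 0.0001, 0.0016], [-0.0016, 0.0001, 0.0016], [-0.0016, 0.0001, 0.0016]]
[0.011, -0.002, 0.025]
```

View pics/w2.png

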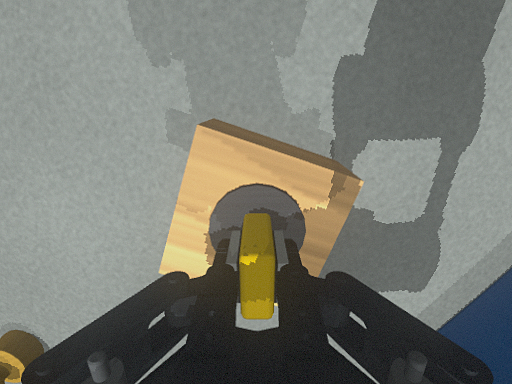

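Call:
send_rows --delta_pos '[[0, 0, -0.06], [0, 0, -0.09], [0, 0, -0.1], [0, 0, -0.08], [0, 0, -0.03]]' --angular '[[0, 0, 0], [0, 0, 0], [0, 0, 0], [0, 0, 0], [0, 0, 0]]'

```text
clock: 2.83
position: [0.534, 0.2731, 0.2539]
ee_rot: [0.002, 0.598, 0.802, 0.004]
contact_force: [1.0, 0.6, -2.3]
width: 0.0157
```

Run:
```python
from h import *
rows([.69,-.035,.25],np.radians(79),10)
print(manip.get_state()['contact_force'])
```

```text
pos [0.534  0.2731 0.2539] yaw 106.56 d [ 0.156  -0.3081 -0.0039] dyaw -27.56 W 0.0157 t 2.8333
[[-0.0849, 0.0154, 0.001], [-0.0841, 0.0195, 0.0011], [-0.0831, 0.0235, 0.0011], [-0.0818, 0.0275, 0.0011], [-0.0804, 0.0314, 0.0011], [-0.0788, 0.0352, 0.0011], [-0.077, 0.0389, 0.0011], [-0.0751, 0.0426, 0.001], [-0.073, 0.0462, 0.001], [-0.0706, 0.0496, 0.001]]
[0.011, -0.004, 0.601]
[ 0.95555308  0.60923896 -2.31196392]
```

Call:
send_rows --delta_pos '[[-0.085, 0.015, 0], [-0.084, 0.019, 0], [-0.083, 0.024, 0], [-0.082, 0.028, 0], [-0.08, 0.031, 0]]' --angular '[[0, 0, 0.6], [0, 0, 0.6], [0, 0, 0.6], [0, 0, 0.6], [0, 0, 0.6]]'

```text
clock: 3.25
position: [0.6102, 0.117, 0.2481]
ee_rot: [-0.0, 0.69, 0.724, 0.0]
contact_force: [0.7, 0.3, -2.1]
width: 0.0153
```

Call:
send_rows --delta_pos '[[-0.079, 0.035, 0], [-0.077, 0.039, 0], [-0.075, 0.043, 0], [-0.073, 0.046, 0], [-0.071, 0.05, 0]]' --angular '[[0, 0, 0.6], [0, 0, 0.6], [0, 0, 0.6], [0, 0, 0.6], [0, 0, 0.6]]'

```text
clock: 3.67
position: [0.6884, -0.0373, 0.2479]
ee_rot: [-0.0, 0.772, 0.635, 0.0]
contact_force: [0.7, 0.5, -2.4]
width: 0.0156
```

Call:
send_rows --delta_pos '[[0, 0, 0], [0, 0, 0], [0, 0, 0]]' --angular '[[0, 0, 0], [0, 0, 0], [0, 0, 0]]'

```text
clock: 3.92
position: [0.6877, -0.0356, 0.2475]
ee_rot: [-0.001, 0.771, 0.636, -0.0]
contact_force: [0.8, 0.3, -2.8]
width: 0.0155
```

Run:
```python
from h import *
p,r,s=tool(); print(p,np.degrees(np.arctan2(*r.as_matrix()[1::-1,0])),s['clock'],s['contact_force'],s['moment'],r.as_matrix()[:,2])
c=manip.calibration('wrist'); i=manip.get_image('wrist'); cv2.imwrite('pics/w3.png',i); np.save('w3.npy',c)
u=w2p(c,[.6,-.034,.04]); print(u)
```

```text
[ 0.68768291 -0.03558099  0.24746422] 79.03998138009209 3.9167 [ 0.75947613  0.33216774 -2.83929674] [ 0.0627947   0.0003618  -0.04763178] [-0.00142687  0.00135904 -0.99999806]
[243.50872796  97.83312018]
```

View pics/w3.png

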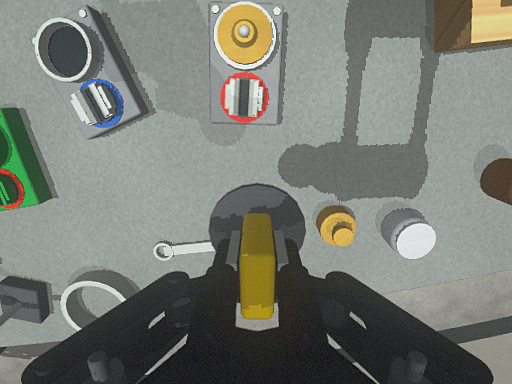

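Run:
```python
from h import *
i=cv2.imread('pics/w3.png')
crop('','pics/w3a.png',205,60,285,130,8,i)
crop('','pics/w3b.png',195,180,320,330,4,i)
```

```text
(no output)
```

View pics/w3a.png

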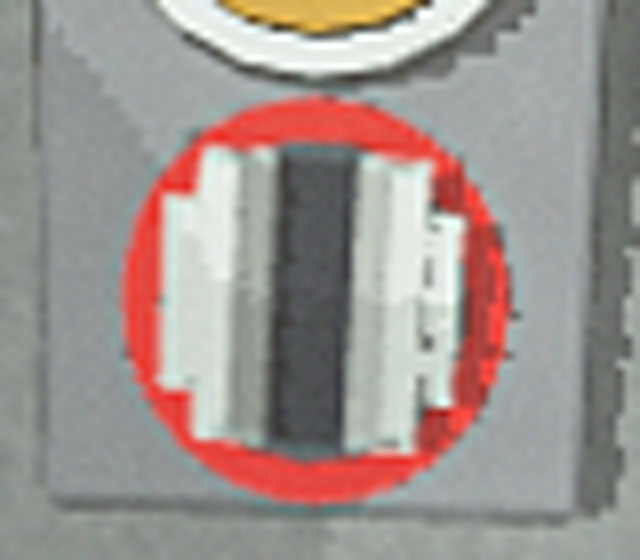

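View pics/w3b.png

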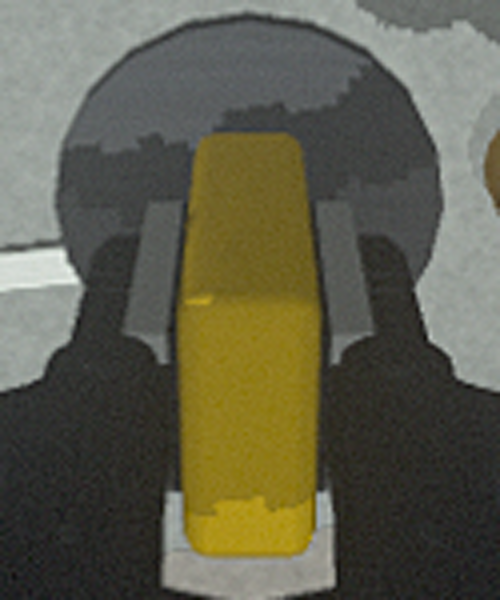

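Run:
```python
from h import *
c=np.load('w3.npy',allow_pickle=True).item()
def a(P,z): return p2w(c,(P[0]+.5)/8-.5+205,(P[1]+.5)/8-.5+60,z)
def b(P,z): return p2w(c,(P[0]+.5)/4-.5+195,(P[1]+.5)/4-.5+180,z)
m1,m2=a((320,148),.0375),a((306,452),.0375); print('slot',(m1+m2)/2,np.linalg.norm(m1-m2),np.degrees(np.arctan2(*(m2-m1)[1::-1])))
print('collar z.03..04',a((316,300),.032),a((316,300),.04))
for z in (.2675,.2705):
  H=[b(P,z) for P in [(182,303),(320,303),(313,555),(187,555)]]; m=H[2]+H[3]-H[0]-H[1]
  print('handle',np.mean(H,0),np.linalg.norm(m)/2,np.degrees(np.arctan2(m[1],m[0])), np.linalg.norm(H[1]-H[0]))
zd=.2475-.0972+.062
for z in (zd,zd-.003):
  print('disc back edge',b((248,14),z),'sides',b((57,190),z),b((441,190),z))
```

```text
slot [ 0.59947626 -0.03381616  0.0375    ] 0.0428509555832973 -14.544766600324072
collar z.03..04 [ 0.59905152 -0.03349904  0.032     ] [ 0.59928185 -0.0331895   0.04      ]
handle [ 0.68911134 -0.03564668  0.2675    ] 0.03534949259005217 -11.185913112249532 0.015254515619449
handle [ 0.68680319 -0.03520686  0.2705    ] 0.03433309301370351 -11.185913112249535 0.014815904423729168
disc back edge [ 0.65502632 -0.02924885  0.2123    ] sides [ 0.67836157 -0.06548775  0.2123    ] [ 0.69036659 -0.00411175  0.2123    ]
disc back edge [ 0.65589491 -0.02941619  0.2093    ] sides [ 0.67966895 -0.06633654  0.2093    ] [ 0.69189972 -0.0038064   0.2093    ]
```

Run:
```python
from h import *
rows([.6,-.0337,.165],np.radians(76),5)
```

```text
pos [ 0.6876 -0.0349  0.2478] yaw 79.1 d [-0.0876  0.0012 -0.0828] dyaw -3.1 W 0.0156 t 3.9667
[[-0.0077, -0.0431, 0.0414], [-0.0082, -0.043, 0.0414], [-0.0086, -0.0429, 0.0414], [-0.0091, -0.0428, 0.0414], [-0.0095, -0.0427, 0.0414]]
[-0.003, -0.002, 0.135]
```

Call:
send_rows --delta_pos '[[-0.008, -0.043, 0.041], [-0.008, -0.043, 0.041], [-0.008, -0.043, 0.041], [-0.009, -0.043, 0.041], [-0.009, -0.043, 0.041]]' --angular '[[0, 0, 0.14], [0, 0, 0.14], [0, 0, 0.14], [0, 0, 0.14], [0, 0, 0.14]]'

```text
clock: 4.38
position: [0.5991, -0.0322, 0.1657]
ee_rot: [-0.0, 0.788, 0.615, 0.0]
contact_force: [-1.1, -0.3, -1.3]
width: 0.0156
```

Call:
send_rows --delta_pos '[[0, 0, 0], [0, 0, 0], [0, 0, 0], [0, 0, 0]]' --angular '[[0, 0, 0], [0, 0, 0], [0, 0, 0], [0, 0, 0]]'

```text
clock: 4.72
position: [0.6023, -0.0336, 0.1673]
ee_rot: [0.001, 0.788, 0.615, 0.001]
contact_force: [0.9, 0.1, -1.4]
width: 0.0154
```

Run:
```python
from h import *
rows([.6,-.0337,.1347],np.radians(76),5)
i=manip.get_image('scene'); cv2.imwrite('pics/s4.png',i); crop('','pics/s4a.png',215,140,315,240,6,i)
i=manip.get_image('top'); cv2.imwrite('pics/t4.png',i); crop('','pics/t4a.png',225,140,305,220,6,i)
print(manip.get_state()['position'])
```

```text
pos [ 0.6023 -0.0336  0.1673] yaw 75.92 d [-0.0023 -0.0001 -0.0326] dyaw 0.08 W 0.0154 t 4.7167
[[-0.0004, -0.0012, 0.0163], [-0.0004, -0.0012, 0.0163], [-0.0004, -0.0011, 0.0163], [-0.0004, -0.0011, 0.0163], [-0.0004, -0.0011, 0.0163]]
[0.009, -0.001, -0.003]
[ 0.60202912 -0.03382929  0.16697147]
```

View pics/s4a.png

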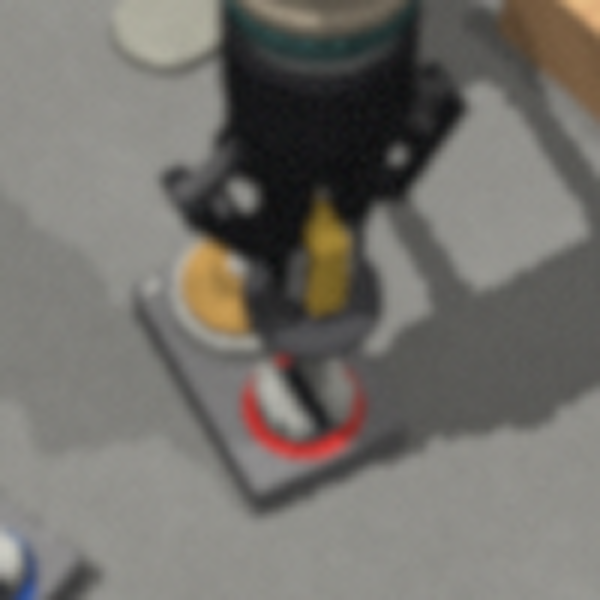

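View pics/t4a.png

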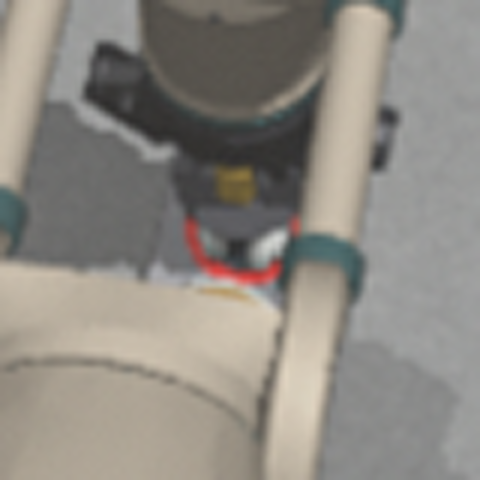

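Run:
```python
from h import *
c=manip.calibration('scene')
i=cv2.imread('pics/s4.png'); k=6; big=cv2.resize(i[140:240,215:315],None,fx=k,fy=k,interpolation=cv2.INTER_CUBIC)
t=np.linspace(0,2*np.pi,60)
for cx,cy,z,r in [(.601,-.0338,.1318,.032),(.601,-.0338,.0698,.0065),(.5993,-.0336,.0515,.023)]:
    pts=np.array([(w2p(c,[cx+r*np.cos(a),cy+r*np.sin(a),z])-[215,140]+.5)*k-.5 for a in t]).astype(np.int32)
    cv2.polylines(big,[pts],True,(0,255,0),1)
cv2.imwrite('pics/s4o.png',big)
```

```text
(no output)
```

View pics/s4o.png

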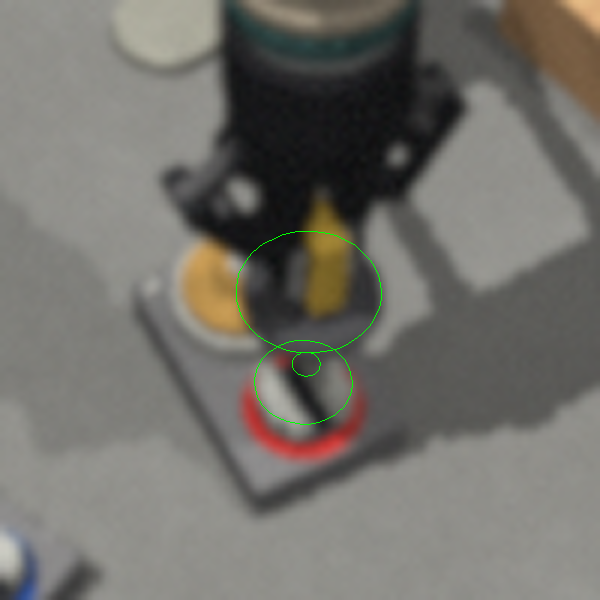

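Call:
send_rows --delta_pos '[[-0.001, -0.003, 0.018], [-0.001, -0.002, 0.018], [0, 0, 0.018], [0, 0, 0.016], [0, 0, 0.007]]' --angular '[[0, 0, 0], [0, 0, 0], [0, 0, 0], [0, 0, 0], [0, 0, 0]]'

```text
clock: 5.23
position: [0.5981, -0.0343, 0.1345]
ee_rot: [-0.001, 0.789, 0.615, -0.0]
contact_force: [-3.8, 0.3, 14.2]
width: 0.0155
```

Call:
send_rows --delta_pos '[[0, 0, 0], [0, 0, 0], [0, 0, 0]]' --angular '[[0, 0, 0], [0, 0, 0], [0, 0, 0]]'

```text
clock: 5.48
position: [0.5984, -0.0343, 0.1348]
ee_rot: [-0.0, 0.789, 0.615, -0.0]
contact_force: [0.2, -0.4, -2.0]
width: 0.0155
```

Run:
```python
from h import *
rows([.6,-.0337,.1347],np.radians(76),5)
s=manip.get_state();print(s['contact_force'],s['moment'])
i=manip.get_image('wrist'); cv2.imwrite('pics/w5.png',i)
```

```text
pos [ 0.5984 -0.0343  0.1348] yaw 75.85 d [ 0.0016  0.0006 -0.0001] dyaw 0.15 W 0.0155 t 5.4833
[[0.0005, 0.0007, 0.0], [0.0005, 0.0007, 0.0], [0.0005, 0.0007, 0.0], [0.0005, 0.0007, 0.0], [0.0005, 0.0007, 0.0]]
[-0.001, -0.0, -0.006]
[ 0.17803026 -0.36959818 -2.04733075] [-0.04608463  0.02218483 -0.02277658]
```

View pics/w5.png

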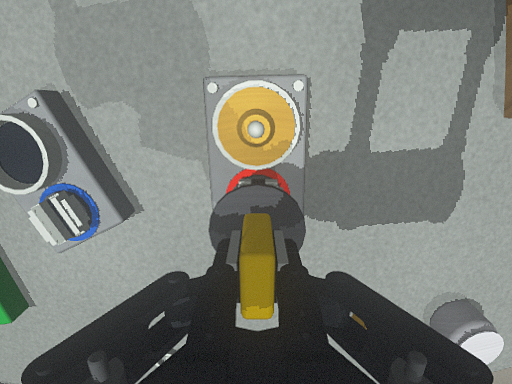

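Call:
send_rows --delta_pos '[[0, 0, 0], [0, 0, 0], [0, 0, 0], [0, 0, 0], [0, 0, 0]]' --angular '[[0, 0, 0.8], [0, 0, 0.8], [0, 0, 0.8], [0, 0, 0.8], [0, 0, 0.8]]'

```text
clock: 5.95
position: [0.5989, -0.034, 0.1349]
ee_rot: [-0.0, 0.877, 0.48, 0.001]
contact_force: [0.9, 1.3, -1.9]
width: 0.0155
```

Run:
```python
from h import *
rows([.6,-.0337,.1347],np.radians(76),1)
s=manip.get_state();print(s['contact_force'],s['moment'])
```

```text
pos [ 0.5989 -0.034   0.1349] yaw 57.33 d [ 0.0011  0.0003 -0.0002] dyaw 18.67 W 0.0155 t 5.95
[[0.002, 0.0019, 0.0005]]
[0.007, -0.014, -4.072]
[ 0.94833065  1.2684885  -1.9056333 ] [ 0.22708701 -0.14882619  0.13934394]
```

Torque now on the screw. Continue turning.

Call:
send_rows --delta_pos '[[0, 0, 0], [0, 0, 0], [0, 0, 0], [0, 0, 0], [0, 0, 0]]' --angular '[[0, 0, 0.8], [0, 0, 0.8], [0, 0, 0.8], [0, 0, 0.8], [0, 0, 0.8]]'

```text
clock: 6.37
position: [0.5991, -0.0338, 0.1349]
ee_rot: [-0.0, 0.943, 0.334, 0.001]
contact_force: [0.5, 1.6, -2.4]
width: 0.0153
```

Call:
send_rows --delta_pos '[[0, 0, 0], [0, 0, 0], [0, 0, 0], [0, 0, 0], [0, 0, 0]]' --angular '[[0, 0, 0.8], [0, 0, 0.8], [0, 0, 0.8], [0, 0, 0.6], [0, 0, 0]]'

```text
clock: 6.78
position: [0.5992, -0.0337, 0.1349]
ee_rot: [-0.0, 0.976, 0.22, 0.001]
contact_force: [1.2, 1.5, -2.2]
width: 0.0156
```

Run:
```python
from h import *
rows([.6,-.0337,.1347],np.radians(76),1)
s=manip.get_state();print(s['contact_force'],s['moment'],s['qpos'])
i=manip.get_image('wrist'); cv2.imwrite('pics/w6.png',i)
i=manip.get_image('scene'); crop('','pics/s6a.png',215,140,315,240,6,i)
```

```text
pos [ 0.5992 -0.0337  0.1349] yaw 25.38 d [ 0.0008  0.     -0.0002] dyaw 50.62 W 0.0156 t 6.7833
[[0.0019, 0.0008, 0.0005]]
[0.004, -0.023, -11.043]
[ 1.22101268  1.52199752 -2.183867  ] [ 0.38917868 -0.28611744  0.05833244] [-1.72952937e-01  3.95596647e-01  1.62491225e+00  1.57279131e-03
  1.11992469e+00 -6.16687189e-01]
```

View pics/w6.png

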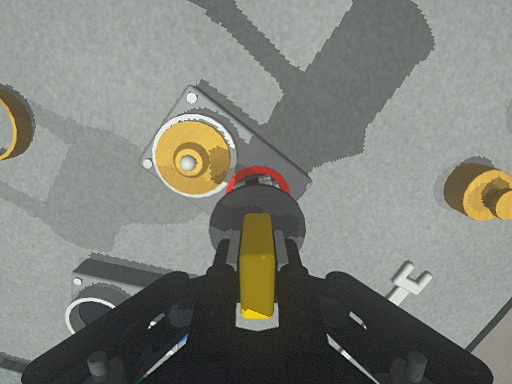

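View pics/s6a.png

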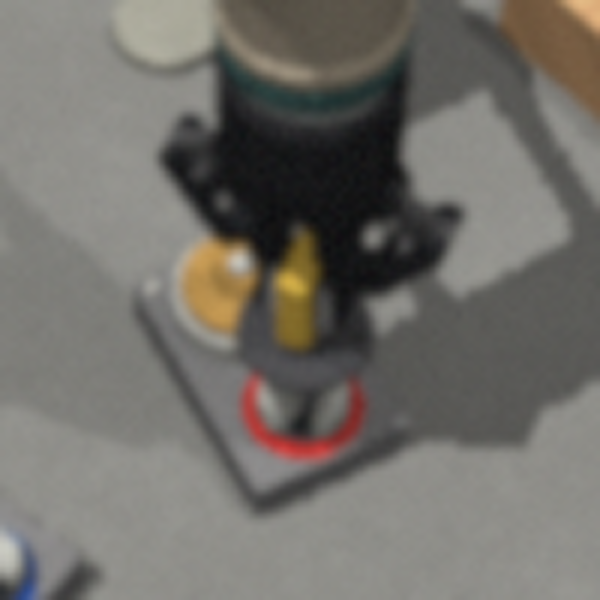

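Call:
send_rows --delta_pos '[[0, 0, 0], [0, 0, 0], [0, 0, 0], [0, 0, 0], [0, 0, 0]]' --angular '[[0, 0, 0.7], [0, 0, 0.7], [0, 0, 0.6], [0, 0, 0.5], [0, 0, 0]]'

```text
clock: 7.3
position: [0.5992, -0.0338, 0.135]
ee_rot: [-0.0, 0.993, 0.122, 0.001]
contact_force: [2.7, 2.5, -3.4]
width: 0.0158
```

Run:
```python
from h import *
rows([.6,-.0337,.1347],np.radians(76),1)
s=manip.get_state();print(s['contact_force'],s['moment'],s['qpos'])
```

```text
pos [ 0.5992 -0.0338  0.135 ] yaw 13.98 d [ 0.0008  0.0001 -0.0003] dyaw 62.02 W 0.0158 t 7.3
[[0.0019, 0.0004, 0.0008]]
[0.004, -0.025, -13.53]
[ 2.73444422  2.5314227  -3.42308262] [ 0.62244333 -0.56530813  0.01228495] [-1.72973048e-01  3.95485799e-01  1.62481201e+00  1.55822289e-03
  1.11996257e+00 -4.17728603e-01]
```

Call:
send_rows --delta_pos '[[0, 0, 0], [0, 0, 0], [0, 0, 0], [0, 0, 0]]' --angular '[[0, 0, 0.5], [0, 0, 0.5], [0, 0, 0.5], [0, 0, 0]]'

```text
clock: 7.63
position: [0.5992, -0.0338, 0.1351]
ee_rot: [-0.0, 0.998, 0.062, 0.001]
contact_force: [2.0, 2.5, -3.1]
width: 0.0154
```

Run:
```python
from h import *
rows([.6,-.0337,.1347],np.radians(76),1)
s=manip.get_state();print(s['contact_force'],s['moment'],s['qpos'])
```

```text
pos [ 0.5992 -0.0338  0.1351] yaw 7.14 d [ 0.0008  0.0001 -0.0004] dyaw 68.86 W 0.0154 t 7.6333
[[0.0019, 0.0, 0.0009]]
[0.004, -0.026, -15.022]
[ 2.0345792   2.52300663 -3.14313028] [ 0.68310216 -0.73196885 -0.02092203] [-1.73015412e-01  3.95422707e-01  1.62480046e+00  1.51140442e-03
  1.11990136e+00 -2.98364857e-01]
```

Run:
```python
from h import *
s=manip.get_state();print(s['effort'])
i=manip.get_image('wrist'); cv2.imwrite('pics/w7.png',i)
crop('','pics/w7a.png',180,150,330,330,4,i)
i=manip.get_image('scene'); crop('','pics/s7a.png',215,140,315,240,6,i)
```

```text
[ -1.81775238 -48.02321792 -21.66148961  -1.25838965   0.95434226
   0.32470454]
```

View pics/w7a.png

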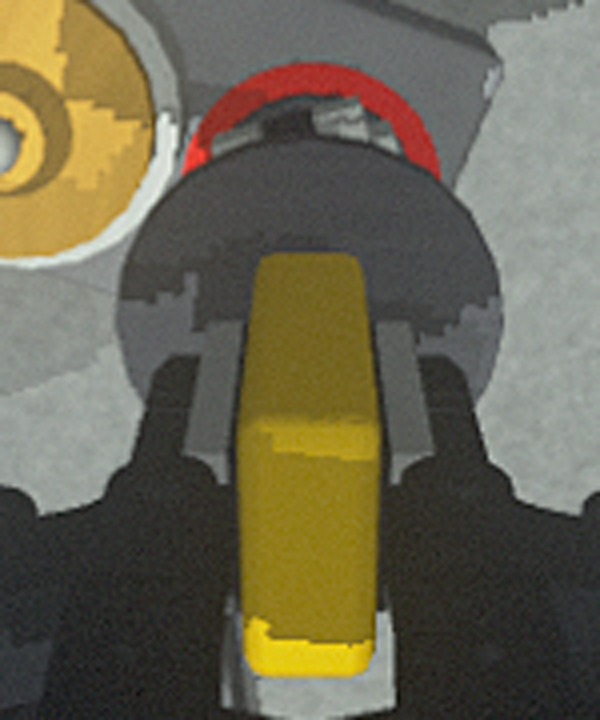

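View pics/s7a.png

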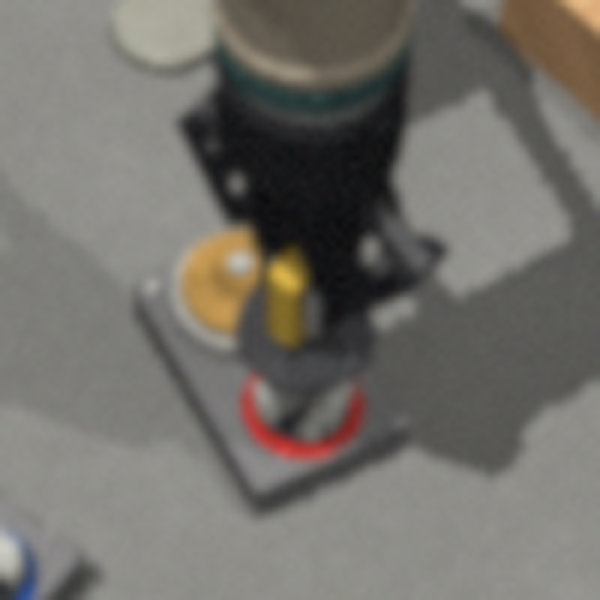

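Call:
send_rows --delta_pos '[[0, 0, 0], [0, 0, 0], [0, 0, 0]]' --angular '[[0, 0, 0.5], [0, 0, 0.5], [0, 0, 0]]'

```text
clock: 7.98
position: [0.5992, -0.0339, 0.1351]
ee_rot: [-0.0, 1.0, 0.022, 0.001]
contact_force: [3.1, 3.5, -4.5]
width: 0.0153
```

Run:
```python
from h import *
rows([.6,-.0337,.1347],np.radians(76),1)
s=manip.get_state();print(s['contact_force'],s['moment'],s['effort'])
```

```text
pos [ 0.5992 -0.0339  0.1351] yaw 2.55 d [ 0.0008  0.0002 -0.0004] dyaw 73.45 W 0.0153 t 7.9833
[[0.002, -0.0003, 0.0009]]
[0.003, -0.024, -16.024]
[ 3.12811672  3.51002799 -4.545366  ] [ 0.81849427 -0.87492599  0.07579408] [ -2.25475565 -48.32757711 -21.41344249  -1.58689253   1.26220845
   0.32682468]
```

Call:
send_rows --delta_pos '[[0, 0, 0], [0, 0, 0], [0, 0, 0]]' --angular '[[0, 0, 0.5], [0, 0, 0.5], [0, 0, 0]]'

```text
clock: 8.23
position: [0.5992, -0.0338, 0.1351]
ee_rot: [-0.001, 1.0, -0.018, 0.001]
contact_force: [4.1, 3.2, -4.8]
width: 0.0153
```

Run:
```python
from h import *
rows([.6,-.0337,.1347],np.radians(76),1)
s=manip.get_state();print(s['contact_force'],s['moment'],s['effort'])
```

```text
pos [ 0.5992 -0.0338  0.1351] yaw -2.02 d [ 0.0008  0.0001 -0.0004] dyaw 78.02 W 0.0153 t 8.2333
[[0.0019, -0.0004, 0.0011]]
[0.003, -0.026, -17.022]
[ 4.13649626  3.21553496 -4.80935043] [ 0.82126083 -0.88686812  0.05654394] [ -2.28080101 -48.20552945 -21.27961636  -1.5838404    1.30618069
   0.29967662]
```

Call:
send_rows --delta_pos '[[0, 0, 0], [0, 0, 0], [0, 0, 0]]' --angular '[[0, 0, 0.5], [0, 0, 0.5], [0, 0, 0]]'

```text
clock: 8.48
position: [0.5993, -0.0339, 0.1351]
ee_rot: [-0.0, 0.998, -0.057, 0.001]
contact_force: [3.8, 4.2, -4.8]
width: 0.0157
```

Run:
```python
from h import *
rows([.6,-.0337,.1347],np.radians(76),1)
s=manip.get_state();print(s['contact_force'],s['moment'],s['effort'])
i=manip.get_image('wrist'); cv2.imwrite('pics/w8.png',i)
crop('','pics/w8a.png',180,150,330,330,4,i)
i=manip.get_image('scene'); crop('','pics/s8a.png',215,140,315,240,6,i)
```

```text
pos [ 0.5993 -0.0339  0.1351] yaw -6.57 d [ 0.0007  0.0002 -0.0004] dyaw 82.57 W 0.0157 t 8.4833
[[0.0016, -0.0006, 0.0011]]
[0.006, -0.028, -18.014]
[ 3.80108029  4.20550904 -4.78626662] [ 0.90224984 -0.93964974  0.23973541] [ -2.55041599 -48.4987843  -21.35874867  -1.58467524   1.37593109
   0.47879543]
```

View pics/w8a.png

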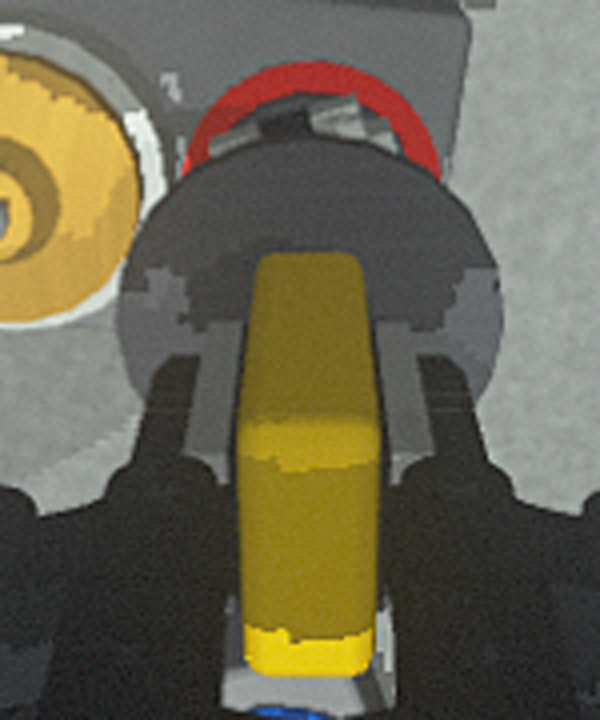

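View pics/s8a.png

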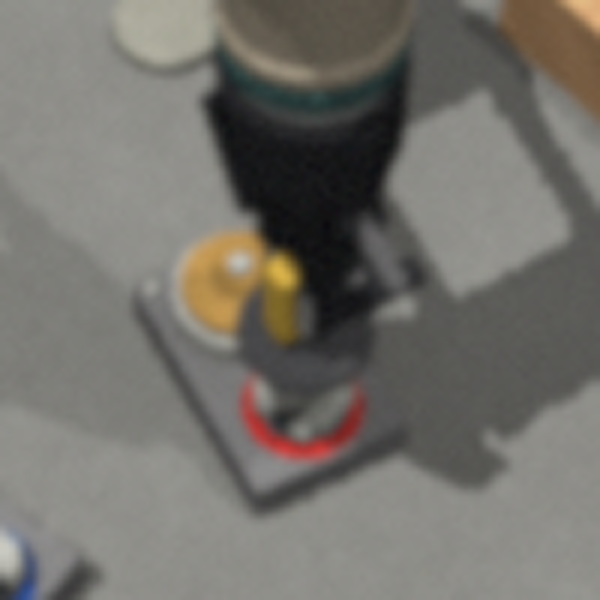

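Call:
send_rows --delta_pos '[[0, 0, 0], [0, 0, 0], [0, 0, 0]]' --angular '[[0, 0, 0.4], [0, 0, 0], [0, 0, 0]]'

```text
clock: 8.83
position: [0.5993, -0.0338, 0.1351]
ee_rot: [-0.0, 0.997, -0.072, 0.001]
contact_force: [3.5, 3.8, -4.7]
width: 0.0156
```

Run:
```python
from h import *
rows([.6,-.0337,.1347],np.radians(76),1)
s=manip.get_state();print(s['contact_force'],s['moment'],s['effort'])
```

```text
pos [ 0.5993 -0.0338  0.1351] yaw -8.27 d [ 0.0007  0.0001 -0.0004] dyaw 84.27 W 0.0156 t 8.8333
[[0.0016, -0.0006, 0.001]]
[0.007, -0.026, -18.386]
[ 3.45297824  3.8038604  -4.74402675] [ 0.93632443 -0.97426595  0.53773652] [ -2.86614351 -48.53986502 -21.35621488  -1.4876423    1.39407367
   0.53722322]
```

Call:
send_rows --delta_pos '[[0, 0, 0], [0, 0, 0], [0, 0, 0], [0, 0, 0], [0, 0, 0]]' --angular '[[0, 0, -0.6], [0, 0, -0.8], [0, 0, -0.8], [0, 0, -0.8], [0, 0, 0]]'

```text
clock: 9.25
position: [0.598, -0.035, 0.1353]
ee_rot: [0.001, 0.999, 0.048, -0.001]
contact_force: [1.5, 0.9, -2.4]
width: 0.0154
```

Run:
```python
from h import *
rows([.6,-.0337,.1347],np.radians(76),1)
s=manip.get_state();print(s['contact_force'],s['moment'],s['effort'])
```

```text
pos [ 0.598  -0.035   0.1353] yaw 5.46 d [ 0.002   0.0013 -0.0006] dyaw 70.54 W 0.0154 t 9.25
[[0.0053, -0.0027, 0.0015]]
[0.005, 0.023, -15.389]
[ 1.49054817  0.94489586 -2.3609174 ] [ 0.1555877  -0.18375577  0.01738722] [ -0.40596544 -46.7271173  -21.80688858  -0.32144769   0.3545381
  -0.44379917]
```

Relaxed. Lift straight out.

Call:
send_rows --delta_pos '[[0, 0, -0.03], [0, 0, -0.06], [0, 0, -0.08], [0, 0, -0.08], [0, 0, -0.04]]' --angular '[[0, 0, 0], [0, 0, 0], [0, 0, 0], [0, 0, 0], [0, 0, 0]]'

```text
clock: 9.67
position: [0.5989, -0.0355, 0.2551]
ee_rot: [0.002, 0.999, 0.046, 0.002]
contact_force: [0.6, -0.1, -1.8]
width: 0.0152
```

Run:
```python
from h import *
rows([.62,.12,.25],np.radians(60),6)
i=manip.get_image('wrist'); cv2.imwrite('pics/w9.png',i)
i=manip.get_image('scene'); crop('','pics/s9a.png',215,140,315,240,6,i)
```

```text
pos [ 0.5989 -0.0355  0.2551] yaw 5.24 d [ 0.0211  0.1555 -0.0051] dyaw 54.76 W 0.0152 t 9.6667
[[0.0147, -0.0637, 0.002], [0.0246, -0.0606, 0.002], [0.0339, -0.0559, 0.0021], [0.0423, -0.0498, 0.0021], [0.0497, -0.0425, 0.0021], [0.0558, -0.0341, 0.0021]]
[0.009, -0.003, -1.991]
```

View pics/w9.png

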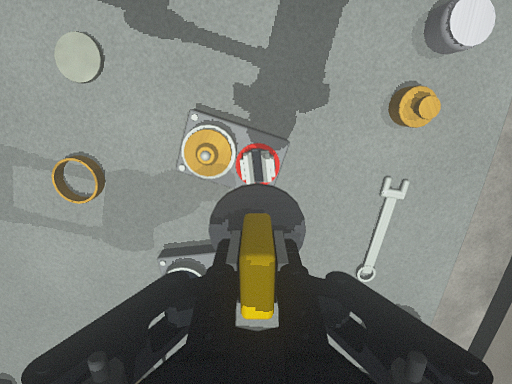

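View pics/s9a.png

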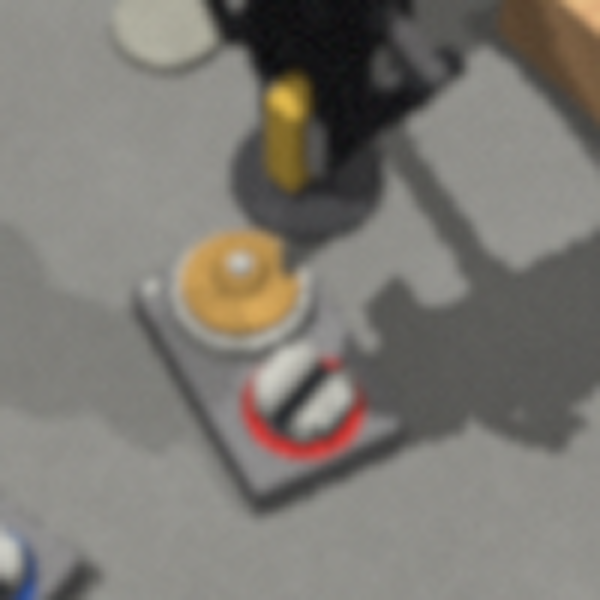

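Run:
```python
from h import *
c=manip.calibration('scene')
b=lambda P,z:p2w(c,(P[0]+.5)/6-.5+215,(P[1]+.5)/6-.5+140,z)
m=b((282,418),.045)-b((332,370),.045); print(np.degrees(np.arctan2(m[1],m[0])))
c=manip.calibration('wrist'); np.save('w9.npy',c)
crop('','pics/w9a.png',170,100,300,190,6,cv2.imread('pics/w9.png'))
```

```text
-83.32036588419244
```

View pics/w9a.png

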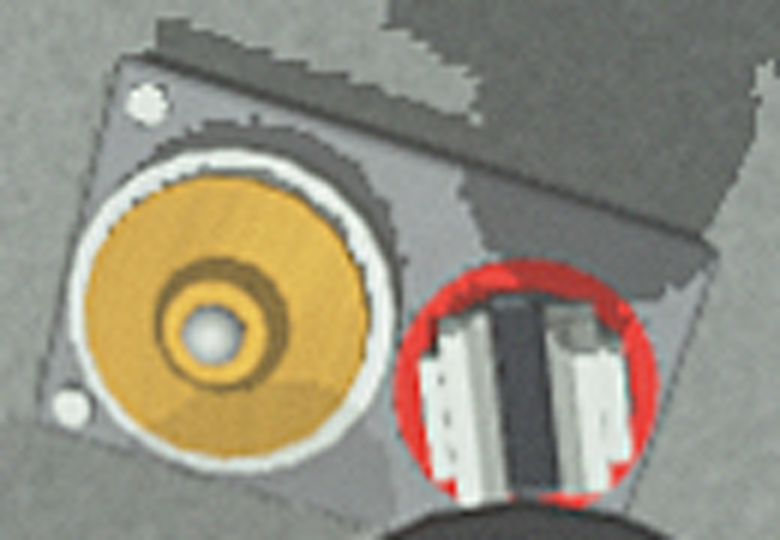

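Run:
```python
from h import *
c=np.load('w9.npy',allow_pickle=True).item()
b=lambda P,z:p2w(c,(P[0]+.5)/6-.5+170,(P[1]+.5)/6-.5+100,z)
for P,Q,z in [((519,305),(533,490),.0375),((120,58),(715,240),.03)]:
  m=b(Q,z)-b(P,z); print(np.degrees(np.arctan2(m[1],m[0])))
# plan to stand : key pos offset in tool frame (x back 1mm at yaw79 -> along tool +y ~ -?)
rows([.535,.2727,.25],np.radians(100),10)
```

```text
-80.56111597961889
-11.711594951565004
pos [ 0.5996 -0.0354  0.2549] yaw 5.25 d [-0.0646  0.3081 -0.0049] dyaw 94.75 W 0.0156 t 9.7667
[[-0.009, -0.0782, 0.0009], [0.004, -0.0786, 0.001], [0.0168, -0.0769, 0.001], [0.0293, -0.0731, 0.0011], [0.0409, -0.0672, 0.0011], [0.0514, -0.0596, 0.0011], [0.0605, -0.0503, 0.0012], [0.068, -0.0397, 0.0012], [0.0736, -0.0279, 0.0012], [0.0772, -0.0154, 0.0012]]
[0.009, -0.002, -2.067]
```

Call:
send_rows --delta_pos '[[-0.011, -0.08, 0], [-0.011, -0.09, 0], [-0.011, -0.09, 0], [-0.011, -0.09, 0], [-0.011, -0.09, 0]]' --angular '[[0, 0, 0], [0, 0, 0], [0, 0, 0], [0, 0, 0], [0, 0, 0]]'

```text
clock: 10.18
position: [0.5583, 0.1394, 0.2489]
ee_rot: [0.001, 0.999, 0.045, -0.002]
contact_force: [0.3, 0.3, -1.6]
width: 0.0152
```

Call:
send_rows --delta_pos '[[-0.011, -0.09, 0], [-0.011, -0.09, 0], [-0.007, -0.09, 0], [-0.005, -0.069, 0], [0, 0, 0]]' --angular '[[0, 0, 0], [0, 0, 0], [0, 0, 0], [0, 0, 0], [0, 0, 0]]'

```text
clock: 10.6
position: [0.5318, 0.2771, 0.2488]
ee_rot: [-0.001, 0.999, 0.048, -0.002]
contact_force: [0.7, 0.3, -2.0]
width: 0.0153
```

Call:
send_rows --delta_pos '[[0, 0, 0], [0, 0, 0], [0, 0, 0]]' --angular '[[0, 0, 0], [0, 0, 0], [0, 0, 0]]'

```text
clock: 10.85
position: [0.5341, 0.2712, 0.2501]
ee_rot: [0.001, 0.999, 0.045, -0.001]
contact_force: [-0.6, 0.5, -2.4]
width: 0.0157
```

Run:
```python
from h import *
rows([.5355,.2717,.165],np.radians(5.2),4)
i=manip.get_image('wrist'); cv2.imwrite('pics/w10.png',i)
i=manip.get_image('scene'); crop('','pics/s10a.png',275,80,375,180,6,i)
```

```text
pos [0.5341 0.2712 0.2501] yaw 5.21 d [ 0.0014  0.0005 -0.0851] dyaw -0.01 W 0.0157 t 10.85
[[0.001, -0.0003, 0.0532], [0.001, -0.0003, 0.0532], [0.0009, -0.0002, 0.0532], [0.0009, -0.0002, 0.0532]]
[0.005, 0.006, 0.0]
```

View pics/w10.png

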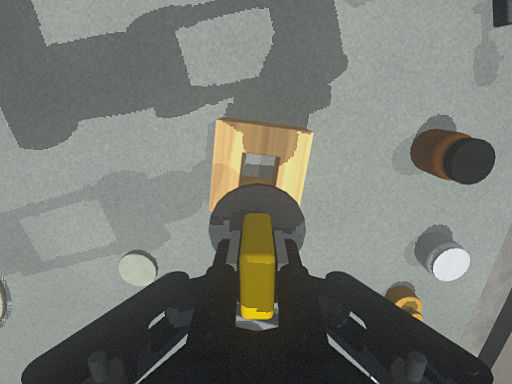

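View pics/s10a.png

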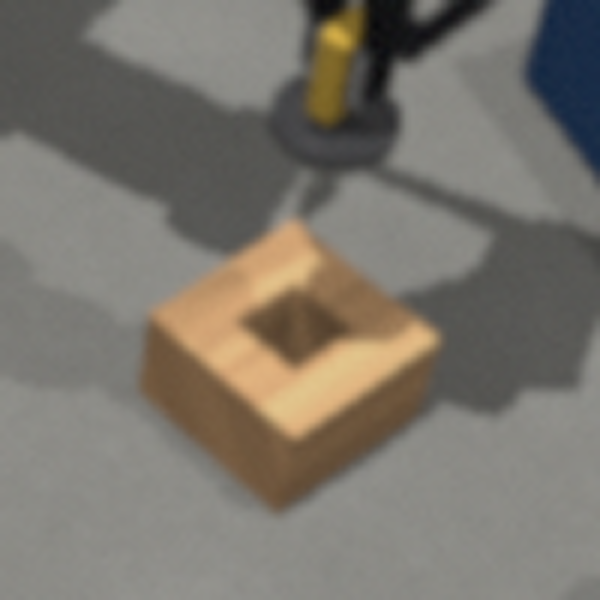

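Run:
```python
from h import *
c=manip.calibration('wrist')
i=cv2.imread('pics/w10.png'); 
k=5;x0,y0=195,100
big=cv2.resize(i[y0:y0+120,x0:x0+130],None,fx=k,fy=k,interpolation=cv2.INTER_CUBIC)
a=np.radians(-2)
def sq(cx,cy,h,z): return np.array([(w2p(c,[cx+h*(u*np.cos(a)-v*np.sin(a)),cy+h*(u*np.sin(a)+v*np.cos(a)),z])-[x0,y0]+.5)*k-.5 for u,v in [(-1,-1),(1,-1),(1,1),(-1,1)]]).astype(np.int32)
for h in (.022,.055): cv2.polylines(big,[sq(.5355,.2727,h,.065)],True,(0,255,0),1)
cv2.imwrite('pics/w10o.png',big)
```

```text
(no output)
```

View pics/w10o.png

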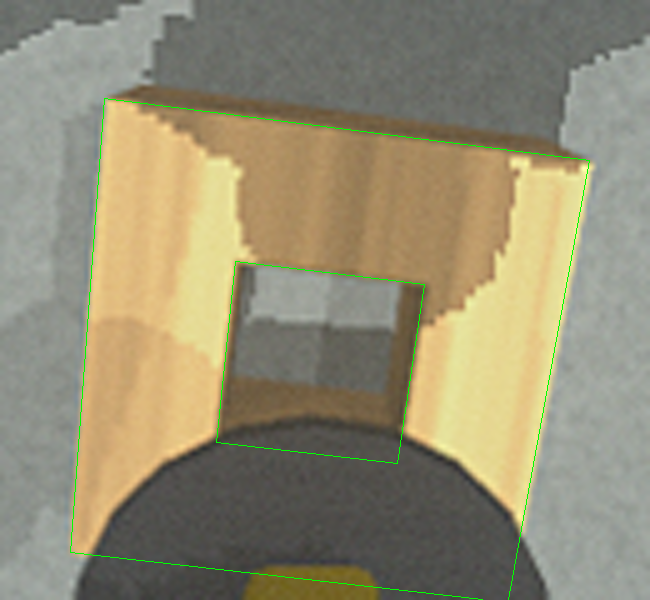

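Call:
send_rows --delta_pos '[[0.001, 0, 0.04], [0.001, 0, 0.06], [0.001, 0, 0.06], [0.001, 0, 0.05], [0, 0, 0.03]]' --angular '[[0, 0, 0], [0, 0, 0], [0, 0, 0], [0, 0, 0], [0, 0, 0]]'

```text
clock: 11.37
position: [0.5351, 0.2712, 0.1527]
ee_rot: [0.001, 0.999, 0.045, -0.002]
contact_force: [0.2, -0.3, -2.3]
width: 0.0153
```

Call:
send_rows --delta_pos '[[0, 0, 0.03], [0, 0, 0.03], [0, 0, 0.03], [0, 0, 0.02], [0, 0, 0]]' --angular '[[0, 0, 0], [0, 0, 0], [0, 0, 0], [0, 0, 0], [0, 0, 0]]'

```text
clock: 11.78
position: [0.5351, 0.2715, 0.1093]
ee_rot: [0.001, 0.999, 0.045, -0.002]
contact_force: [-0.0, -0.6, -3.3]
width: 0.0157
```

Run:
```python
from h import *
rows([.5355,.2717,.1062],np.radians(5.2),1)
print(manip.get_state()['contact_force'],manip.get_state()['moment'])
i=manip.get_image('wrist'); cv2.imwrite('pics/w11.png',i)
```

```text
pos [0.5351 0.2715 0.1093] yaw 5.2 d [ 0.0004  0.0002 -0.0031] dyaw 0.0 W 0.0157 t 11.7833
[[0.001, -0.0003, 0.0078]]
[0.014, 0.045, -0.001]
[-0.01903414 -0.63015176 -3.34419205] [0.03411657 0.01391709 0.02133412]
```

View pics/w11.png

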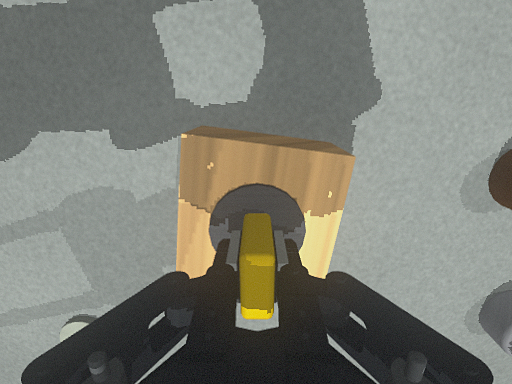

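Hovering about 3 mm above seat; lower until contact, then open.

Call:
send_rows --delta_pos '[[0, 0, 0.003], [0, 0, 0.003], [0, 0, 0.002], [0, 0, 0]]' --angular '[[0, 0, 0], [0, 0, 0], [0, 0, 0], [0, 0, 0]]'

```text
clock: 12.17
position: [0.5362, 0.2729, 0.1084]
ee_rot: [-0.0, 0.999, 0.046, 0.0]
contact_force: [0.8, -0.3, -2.4]
width: 0.0155
```

Call:
send_rows --delta_pos '[[0, 0, 0], [0, 0, 0], [0, 0, 0], [0, 0, 0], [0, 0, 0]]' --angular '[[0, 0, 0], [0, 0, 0], [0, 0, 0], [0, 0, 0], [0, 0, 0]]' --hand 60

```text
clock: 12.58
position: [0.5362, 0.273, 0.1082]
ee_rot: [-0.0, 0.999, 0.046, 0.0]
contact_force: [-1.1, 0.4, 0.4]
width: 0.06
```

Call:
send_rows --delta_pos '[[0, 0, -0.03], [0, 0, -0.06], [0, 0, -0.1], [0, 0, -0.1], [0, 0, -0.08]]' --angular '[[0, 0, 0], [0, 0, 0], [0, 0, 0], [0, 0, 0], [0, 0, 0]]'

```text
clock: 13.0
position: [0.5364, 0.273, 0.2589]
ee_rot: [-0.0, 0.999, 0.046, 0.001]
contact_force: [0.3, 0.1, -0.8]
width: 0.0599
```

Call:
send_rows --delta_pos '[[0, 0.08, 0], [0, 0.1, 0], [0, 0.1, 0], [0, 0.06, 0], [0, 0, 0]]' --angular '[[0, 0, 0], [0, 0, 0], [0, 0, 0], [0, 0, 0], [0, 0, 0]]'

```text
clock: 13.42
position: [0.5489, 0.1329, 0.2562]
ee_rot: [0.002, 0.999, 0.044, 0.0]
contact_force: [-0.9, 0.9, -0.0]
width: 0.06
```

Run:
```python
from h import *
print(tool()[0],manip.get_state()['clock'])
i=manip.get_image('wrist'); cv2.imwrite('pics/w12.png',i)
j=manip.get_image('top'); cv2.imwrite('pics/t12.png',j); crop('','pics/t12a.png',130,170,190,230,10,j)
i=manip.get_image('scene'); cv2.imwrite('pics/s12.png',i);crop('','pics/s12a.png',290,110,360,170,8,i)
```

```text
[0.54886812 0.13288722 0.25619716] 13.4167
```

View pics/t12.png

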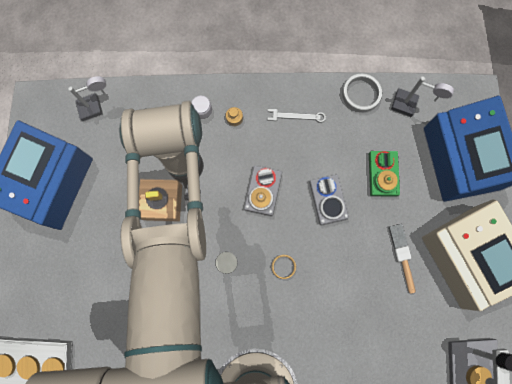

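View pics/t12a.png

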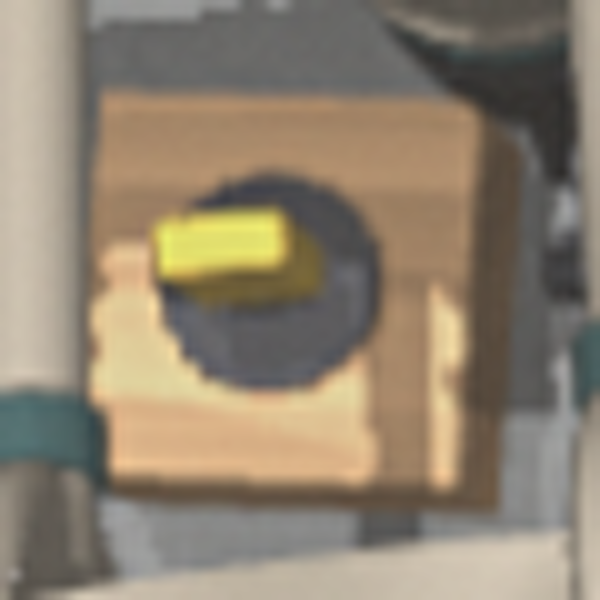

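View pics/s12a.png

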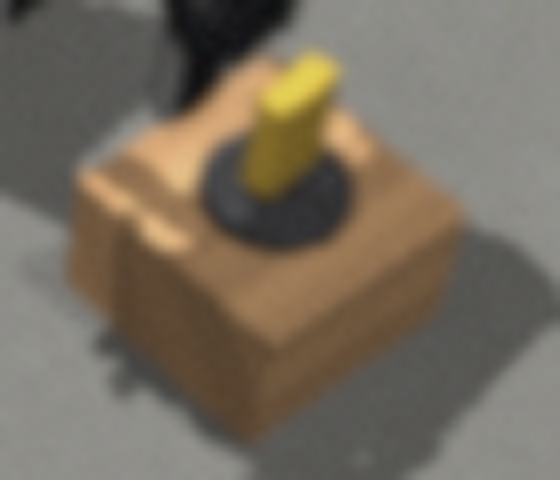

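Run:
```python
from h import *
c=manip.calibration('top'); a=lambda P,z:p2w(c,(P[0]+.5)/10-.5+130,(P[1]+.5)/10-.5+170,z)
print(a((270,282),.071),a((223,242),.129),a((279,289),.065)); s=manip.get_state(); print(s['qd'].round(3),s['contact_force'].round(1))
manip.sign_off()
```

```text
[0.53625709 0.27356505 0.071     ] [0.53623847 0.2721151  0.129     ] [0.53536577 0.27242338 0.065     ]
[ 0.026  0.004 -0.     0.001 -0.001 -0.002] [-0.9 -0.1 -0.1]
the job is handed in; nothing more can be done
```

The red-collar lock screw is turned to its stop, the key is back upright in its stand, and I signed the job off at about 13.5 s. The sign-off reports no verdict, so these are my own last checks.

- **Screw at its stop:** the twist torque climbed from about 0.06 to 0.54 N m as the key reached the end. In the wrist picture the slot then read about -81°, and it started near -14° in the same view. That is a turn of roughly 1.17 rad, and the stop is at 1.15 rad.
- **Slot angles disagree a little:** the cameras differed by about 5°. The starting angle read -9° to -15° and the final angle -81° to -83°. All of these readings still fit the screw being at its stop.
- **Key in the stand:** its disc and handle are within about 2 mm of the hole's centre. The disc lies on the block's top face and the handle is upright.
- **Other cell:** the blue-collar screw was never touched and looks unchanged in the last top picture.
- **Robot:** it stands clear of everything with the gripper open.
- **Unexplained:** sideways moments of up to about 1 N m showed while turning. They dropped to about 0.2 N m when I turned the key back a little, and forces stayed low throughout, with a brief peak of about 14 N when the blade went in.

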